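Set the stock tags on the parts rack

ROBOT

A 6-joint arm with a two-finger parallel gripper is mounted at the origin on a cart in front of the work surface, level with it; the furniture and walls round the work are solid. World frame = base frame: x ahead of the robot, y to its left, z up, the work surface at z = 0. Lengths are in m, angles in rad, forces in N, time in s.
With the tool pointing down it reaches from about 0.425 to 0.95 m from the base axis. Payload 3.5 kg.
Tool frame: the origin (TCP) lies at the very end of the fingers, on their centre line; the grasp point (between the pads) lies 19 mm behind it (grip_depth is the distance from the TCP to the grasp point, in m); x points along the fingers, z is the direction in which the jaws open and shut, and the axes are right-handed (so a half turn about x gives the same grasp; the last joint's range is limited). The gripper opens to 85 mm and grips with 20 to 120 N. Pads are 22 mm wide; open, the fingers measure 114 mm over their backs; the gripper's body (76 mm by 85 mm) begins 54 mm behind the grasp point. The pads swing forward as they close: fully open they stand 13 mm farther back than shut.
Start: joints at [1.086, 0.286, 1.577, -0, 1.279, -0.15], TCP at [0.222, 0.638, 0.231] pointing down, gripper open.
Joint ranges: [-2.77, 2.77], [-0.9, 2.22], [0.21, 2.48], [-1.53, 4.67], [0.24, 2.81], [-2.84, 2.84]. Speed limits (rad/s): [2.79, 2.79, 3.14, 3.14, 3.14, 3.14].

INTERFACE

Orientations are given as a unit quaternion [x, y, z, w].
In Python, from plant import get_state, read_camera, calibration, sign_off, recognise, grip_depth gives the robot as it stands. The module is installed in compiled form; this text tells all that it offers.
- The arm moves only by the tool servo_tool, never from a script. Its argument "deltas" is a list that holds one entry, the list of rows, each a list of 4 numbers: the shift along the world's x, y, z scaled (see below), then the turn about the world's z scaled (see below). In form: [[[tx, ty, tz, spin], ...]]. A call has exactly 5 rows; each row is the pose to reach, as a shift and turn from the pose commanded when the call began; what a row does not reach only later rows make up. The controller multiplies each number of a shift by 10 cm and each number of a turn by 90 degrees. A row lasts 1/10 s, in which the tool goes at most 50 mm and 8.59 degrees, less where a joint would pass 70% of its speed; a pose out of reach is approached as far as the arm can. A call with a number of a shift or a turn outside -1 to 1 is refused whole. A call with a gripper value outside its range is refused whole. "claw" is the gripper's target within -1 to 1 (fully open at 1, half-way at 0, shut at -1), set as the call begins (left out, the last holds). The fingers move at their own pace and stop on an object; "force" is the grip in N (left out, the last holds). Time passes only in rows, so rows that repeat a pose let the fingers close, or fill a call up. It gives the time, the measured TCP pose, the force and the opening at its end, in the units of the state.
- get_state(): the state, without advancing time (a new reading comes with each control period).
- read_camera(name): name is "scene" or "top" or "wrist"; returns the picture (400x640x3 uint8, blue, green, red); there is no depth.
- calibration(name): a dict with "intrinsics" (3x3 intrinsics, pixels), "dist" ([k1, k2, p1, p2, k3] as OpenCV has them; the pictures are not rectified), "R" (3x3) and "t" (3): a world point X has camera coordinates R X + t; the wrist camera has in their place "T_tool_cam" (4x4, takes a point from camera to tool coordinates, whose origin is the TCP and whose axes are the tool frame's). Camera axes: x right, y down, z forward; pixel columns grow to the right and rows downward; lengths in m; the calibration is good to about 2 mm. A picture is of the moment at which its call begins: read the wrist's pose just before it. calibration takes no time and is no camera call.
- sign_off(): hands the job in, once; it reports no verdict.
Trained networks look in the newest picture that a camera, given by its name, has taken for a name from the list of things; names that differ only in an ending like _2 or _b are one class to them, and where a whole thing is asked for, a point or a joint stands for the part that bears it (a point fixed in the world has none). Each returns a list of dicts, best first, with "p" (0 to 1); they miss things now and then, are a little off and sometimes report something else, mostly with a low value. They report only what shows in the picture. A call takes as long as a camera call. They do not tell look-alikes from the thing itself.
- recognise(camera, query): "at" ([x, y, z] in m, in world coordinates, good to about 4 mm: the middle of the surface that is visible of it).
The state is a dict: "time": time; "qpos": joint angles; "dq": joint speeds; "joint_efforts": joint torques, N m; "eef_pos": TCP position; "tcp_rot": TCP orientation; "contact_force": force on the tool from outside, world axes, zero at the start; "wrist_torque": the same for the moment, N m; "opening": opening from 0.0 (shut) to 1.0 (fully open).
Only numpy, scipy, OpenCV 4.12 (cv2) and the standard library are available. Lean on these libraries where they do the work, as an engineer would, in place of code of your own. Each camera call takes 0.05 s, during which the arm holds its last target. There are 200 camera calls.

TASK

The trays of the parts rack have just been counted: with light pushes of the fingertips, tip over the hinged stock tags that are wrong, so that the tag in front of each full tray lies back toward its tray with the round disc up, and the tag in front of each tray that has run out or is down to its last part lies forward, toward the robot, with the bar up. Every tag must end fully over against its stop. Only push the tags, gently: pick nothing up, and do not disturb the parts in the trays or the things lying round the rack.

Things in the scene. Friction and masses are not known exactly. Their poses are not given: they have to be found in the camera images.
- rack: Fixed grey sheet-steel parts rack: upright front rail with four hinged tags side by side, a green tray behind each. Origin on the bench (z = 0) under the middle of the hinge line, which runs along its y; x points from the rail to the trays, away from the robot. Base x -36 to +169, y -172 to +172 mm; rail and fences at most 46 mm high. Slots at y = -123, -41, +41, +123 mm.
- clip_a: Fixed dark steel clip on the rail, 30 x 66 mm, that holds tag_a; may sit in any slot. Origin at the middle of the hinge pin, 58 mm above the bench; axes as the rack's. The clip's top is 9 mm above the pin. Its tag belongs to the tray straight behind it (tray centre 105 mm along x). A tag turns with under 1 N: push its lip from beyond, fingertip 12 to 20 mm above the pin.
- tag_a (a joint): Hinge of tag_a, aluminium plate 58 mm wide, 2.5 thick; slippery rolled lip at its free end, 52 mm from the pin. 0 upright; +0.96 rests tipped back to the tray, raised black disc up; -0.96 rests tipped to the robot, raised black bar up. At rest the lip is 30 mm above the pin, 43 mm behind or before it. 30 g, swings freely: once clearly past upright it falls over to its stop by itself.
- clip_b: Fixed dark steel clip on the rail, 30 x 66 mm, that holds tag_b; may sit in any slot. Origin at the middle of the hinge pin, 58 mm above the bench; axes as the rack's. The clip's top is 9 mm above the pin. Its tag belongs to the tray straight behind it (tray centre 105 mm along x). A tag turns with under 1 N: push its lip from beyond, fingertip 12 to 20 mm above the pin.
- tag_b (a joint): Hinge of tag_b, aluminium plate 58 mm wide, 2.5 thick; slippery rolled lip at its free end, 52 mm from the pin. 0 upright; +0.96 rests tipped back to the tray, raised black disc up; -0.96 rests tipped to the robot, raised black bar up. At rest the lip is 30 mm above the pin, 43 mm behind or before it. 30 g, swings freely: once clearly past upright it falls over to its stop by itself.
- clip_c: Fixed dark steel clip on the rail, 30 x 66 mm, that holds tag_c; may sit in any slot. Origin at the middle of the hinge pin, 58 mm above the bench; axes as the rack's. The clip's top is 9 mm above the pin. Its tag belongs to the tray straight behind it (tray centre 105 mm along x). A tag turns with under 1 N: push its lip from beyond, fingertip 12 to 20 mm above the pin.
- tag_c (a joint): Hinge of tag_c, aluminium plate 58 mm wide, 2.5 thick; slippery rolled lip at its free end, 52 mm from the pin. 0 upright; +0.96 rests tipped back to the tray, raised black disc up; -0.96 rests tipped to the robot, raised black bar up. At rest the lip is 30 mm above the pin, 43 mm behind or before it. 30 g, swings freely: once clearly past upright it falls over to its stop by itself.
- clip_d: Fixed dark steel clip on the rail, 30 x 66 mm, that holds tag_d; may sit in any slot. Origin at the middle of the hinge pin, 58 mm above the bench; axes as the rack's. The clip's top is 9 mm above the pin. Its tag belongs to the tray straight behind it (tray centre 105 mm along x). A tag turns with under 1 N: push its lip from beyond, fingertip 12 to 20 mm above the pin.
- tag_d (a joint): Hinge of tag_d, aluminium plate 58 mm wide, 2.5 thick; slippery rolled lip at its free end, 52 mm from the pin. 0 upright; +0.96 rests tipped back to the tray, raised black disc up; -0.96 rests tipped to the robot, raised black bar up. At rest the lip is 30 mm above the pin, 43 mm behind or before it. 30 g, swings freely: once clearly past upright it falls over to its stop by itself.
- tray_stones: Green open tray fixed in the rack, 115 mm along the rack's x, 72 along its y, rim 30 mm above the bench; origin at the centre of its underside. May sit in any of the four slots. A FULL tray: four dressing stones lie side by side in it.
- tray_blocks: Green open tray fixed in the rack, 115 mm along the rack's x, 72 along its y, rim 30 mm above the bench; origin at the centre of its underside. May sit in any of the four slots. A FULL tray: four ground steel blocks lie in it, two by two.
- tray_last_stone: Green open tray fixed in the rack, 115 mm along the rack's x, 72 along its y, rim 30 mm above the bench; origin at the centre of its underside. May sit in any of the four slots. A nearly EMPTY tray: a single dressing stone is left.
- tray_empty: Green open tray fixed in the rack, 115 mm along the rack's x, 72 along its y, rim 30 mm above the bench; origin at the centre of its underside. May sit in any of the four slots. An EMPTY tray: nothing is left in it.
- stone_1: loose dark dressing stone stick 13 x 90 x 12 mm, in tray_stones; origin at the centre of its underside. Top below z = 0.035. Leave it alone.
- stone_2: loose dark dressing stone stick 13 x 90 x 12 mm, in tray_stones; origin at the centre of its underside. Top below z = 0.035. Leave it alone.
- stone_3: loose dark dressing stone stick 13 x 90 x 12 mm, in tray_stones; origin at the centre of its underside. Top below z = 0.035. Leave it alone.
- stone_4: loose dark dressing stone stick 13 x 90 x 12 mm, in tray_stones; origin at the centre of its underside. Top below z = 0.035. Leave it alone.
- block_1: loose ground steel block 25 x 50 x 25 mm, in tray_blocks; origin at the centre of its underside. Top below z = 0.035. Leave it alone.
- block_2: loose ground steel block 25 x 50 x 25 mm, in tray_blocks; origin at the centre of its underside. Top below z = 0.035. Leave it alone.
- block_3: loose ground steel block 25 x 50 x 25 mm, in tray_blocks; origin at the centre of its underside. Top below z = 0.035. Leave it alone.
- block_4: loose ground steel block 25 x 50 x 25 mm, in tray_blocks; origin at the centre of its underside. Top below z = 0.035. Leave it alone.
- stone_5: loose dark dressing stone stick 13 x 90 x 12 mm, in tray_last_stone; origin at the centre of its underside. Top below z = 0.035. Leave it alone.
- wood_block: loose walnut block 24 x 48 x 45 mm on the bench by the right end of the rack; origin under its centre. Leave it alone.
- hex_key: loose black hex key 36 x 88 x 6 mm lying on the bench in front of the rack; origin under its centre. Leave it alone.
Things that resemble listed ones, but are neither listed nor needed, are in the scene too. What is shaped like the tray_stones but pink or red is not meant.

How it is judged:
At the end, for the whole second after the job is handed in: Each tag in front of a full tray (four stones, four blocks) rests tipped back (joint above 0.85 rad), each tag in front of an empty or one-part tray rests tipped forward (joint below -0.85 rad), and no tag is still swinging (under 0.1 rad/s) ((((horizontal distance between clip_a and tray_stones below 0.12 m or horizontal distance between clip_a and tray_blocks below 0.12 m) and value of joint tag_a above 0.85 rad) or ((horizontal distance between clip_a and tray_last_stone below 0.12 m or horizontal distance between clip_a and tray_empty below 0.12 m) and value of joint tag_a below -0.85 rad)) and velocity of joint tag_a between -0.1 and 0.1 rad/s and (((horizontal distance between clip_b and tray_stones below 0.12 m or horizontal distance between clip_b and tray_blocks below 0.12 m) and value of joint tag_b above 0.85 rad) or ((horizontal distance between clip_b and tray_last_stone below 0.12 m or horizontal distance between clip_b and tray_empty below 0.12 m) and value of joint tag_b below -0.85 rad)) and velocity of joint tag_b between -0.1 and 0.1 rad/s and (((horizontal distance between clip_c and tray_stones below 0.12 m or horizontal distance between clip_c and tray_blocks below 0.12 m) and value of joint tag_c above 0.85 rad) or ((horizontal distance between clip_c and tray_last_stone below 0.12 m or horizontal distance between clip_c and tray_empty below 0.12 m) and value of joint tag_c below -0.85 rad)) and velocity of joint tag_c between -0.1 and 0.1 rad/s and (((horizontal distance between clip_d and tray_stones below 0.12 m or horizontal distance between clip_d and tray_blocks below 0.12 m) and value of joint tag_d above 0.85 rad) or ((horizontal distance between clip_d and tray_last_stone below 0.12 m or horizontal distance between clip_d and tray_empty below 0.12 m) and value of joint tag_d below -0.85 rad)) and velocity of joint tag_d between -0.1 and 0.1 rad/s); the robot touches nothing.
It fails at once if a part in a tray is lifted, carried or shoved (over 25 mm) (distance of any of stone_1, stone_2, stone_3, stone_4, block_1, block_2, block_3, block_4, stone_5 from where it was at the start of the episode above 0.025 m).
It fails at once if a thing lying beside the rack is lifted, carried or shoved (over 25 mm) (distance of any of wood_block, hex_key from where it was at the start of the episode above 0.025 m).
It fails at once if a tag or its hinge clip is forced (over 25 N) (contact force between the arm and clip_a above 25 N or contact force between the arm and clip_b above 25 N or contact force between the arm and clip_c above 25 N or contact force between the arm and clip_d above 25 N).
It also fails if it takes over 35 s, if anything falls off the work surface, if the arm or the gripper's body presses on something with over 40 N, if the wrist force passes 120 N, or if a joint passes its speed limit or range.

## Working session

There is one attempt and no reset: what is moved stays moved. The work goes in short steps, Python scripts to look and compute and a tool call to move; the robot and the scene stay as the last step left them, time stands still between calls to the robot, and variables do not carry over. Pictures are saved under pics/ and viewed, about 8 in all and at most 12, crops included, and the job is handed in when it is done.

Besides the shell and the picture viewer there is one more tool, called after "Call:" by a JSON object that holds its "fn" and its "kwargs". servo_tool: Moves the arm, as the interface text tells. Its arguments: {"type":"object","properties":{"deltas":{"type":"array"},"claw":{"type":"number"},"force":{"type":"number"}},"required":["deltas"]}

```bash
mkdir -p pics; python3 - <<'E'
from plant import *
import cv2
s=get_state();print(s['time'],s['eef_pos'],s['tcp_rot'],s['opening'])
for c in ['scene','top']:
    cv2.imwrite(f'pics/{c}0.png',read_camera(c))
    for q in ['rack','clip_a','tag_a','tray_stones','tray_blocks','tray_last_stone','tray_empty','wood_block','hex_key']:
        print(c,q,[(round(d['p'],2),[round(float(v),3) for v in d['at']]) for d in recognise(c,q)][:7])
print(get_state()['time'])
E
```

```text
0.0 [0.22146256 0.63695408 0.22993747] [-0.41007409  0.57705397  0.40932371  0.57558844] 1.0002149581977011
scene rack [(0.92, [0.485, 0.056, 0.006])]
scene clip_a [(0.89, [0.504, 0.063, 0.061]), (0.63, [0.609, -0.01, 0.013]), (0.43, [0.495, -0.035, 0.062])]
scene tag_a [(0.74, [0.512, 0.139, 0.077]), (0.49, [0.508, 0.063, 0.077]), (0.44, [0.457, 0.214, 0.074]), (0.38, [0.476, -0.033, 0.073])]
scene tray_stones [(0.84, [0.382, -0.179, 0.005]), (0.69, [0.419, 0.56, 0.008]), (0.61, [0.555, -0.247, 0.009]), (0.51, [0.611, 0.256, 0.024])]
scene tray_blocks [(0.41, [0.622, 0.131, 0.028]), (0.27, [0.476, -0.031, 0.076])]
scene tray_last_stone [(0.91, [0.609, -0.009, 0.017])]
scene tray_empty [(0.89, [0.617, 0.069, 0.01])]
scene wood_block [(0.73, [0.553, -0.125, 0.037])]
scene hex_key [(0.15, [0.457, 0.215, 0.077])]
top rack [(0.79, [0.518, 0.106, 0.004]), (0.33, [0.607, 0.149, 0.006])]
top clip_a [(0.9, [0.485, -0.023, 0.075]), (0.82, [0.468, 0.222, 0.073]), (0.58, [0.503, 0.144, 0.07])]
top tag_a [(0.86, [0.51, 0.146, 0.073]), (0.8, [0.515, 0.065, 0.076]), (0.74, [0.479, -0.024, 0.073]), (0.63, [0.463, 0.223, 0.074])]
top tray_stones [(0.75, [0.592, 0.23, 0.002]), (0.72, [0.378, -0.19, 0.003]), (0.56, [0.552, -0.254, 0.001]), (0.56, [0.419, 0.557, 0.004])]
top tray_blocks [(0.63, [0.606, 0.15, 0.006]), (0.5, [0.469, 0.22, 0.071])]
top tray_last_stone [(0.91, [0.605, -0.017, 0.005])]
top tray_empty [(0.88, [0.605, 0.068, 0.004])]
top wood_block [(0.44, [0.552, -0.112, 0.042])]
top hex_key [(0.48, [0.424, 0.122, 0.008]), (0.29, [0.579, 0.237, 0.021])]
1.0
```

View pics/scene0.png

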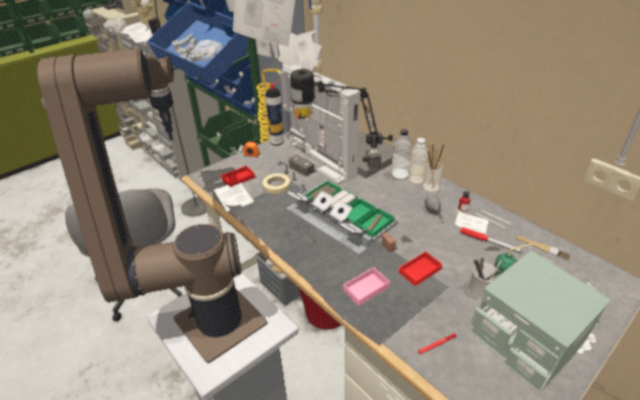

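View pics/top0.png

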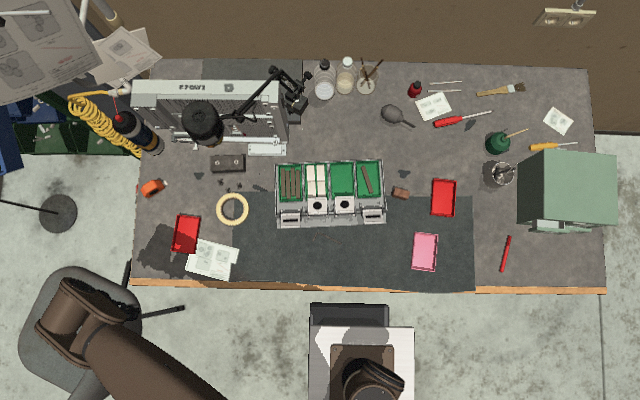

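The scene and top views show four slots, left to right in the top view:

| Slot | Tray pixel | Tag pixel | Tag lies |
|---|---|---|---|
| Stones | (290,183) | (290,216) | forward |
| Blocks | (316,180) | (317,205) | back, disc up |
| Empty | (342,180) | (344,205) | back, disc up |
| Last stone | (368,178) | (373,215) | forward |

Look-alikes are the red trays at (186,233) and (443,197) and the pink one at (425,252). None of these are targets. I'll fit the rack pose and check it in a crop.

```bash
python3 - <<'E'
from plant import *
import cv2,numpy as np
img=read_camera('top');c=calibration('top')
K,D,R,t=[np.array(c[k],float) for k in('intrinsics','dist','R','t')]
# rough fit: recognised tag/tray centres vs rack coordinates
A=np.array([[-22,123],[22,41],[22,-41],[-22,-123],[105,41],[105,-41],[105,-123]])/1e3
B=np.array([[.460,.219],[.511,.143],[.5115,.064],[.4775,-.028],[.606,.148],[.606,.068],[.606,-.015]])
a0,b0=A.mean(0),B.mean(0);U,S,Vt=np.linalg.svd((A-a0).T@(B-b0));Rr=(U@Vt).T
o=b0-Rr@a0;print('rack',o,'yaw',np.arctan2(Rr[1,0],Rr[0,0]));print('res mm',((A@Rr.T+o-B)*1e3).round(1).tolist())
s=8;x0,y0=265,155;im=cv2.resize(img[y0:y0+75,x0:x0+130],None,fx=6,fy=6,interpolation=cv2.INTER_CUBIC)
def pj(x,y,z):
    p=Rr@[x,y]+o;q=cv2.projectPoints(np.array([[p[0],p[1],z]]),cv2.Rodrigues(R)[0],t,K,D)[0].ravel()
    return tuple(int(v) for v in (q-[x0,y0]+.5)*6)
for y,sg in((.123,-1),(.041,1),(-.041,1),(-.123,-1)):
    cv2.line(im,pj(.043*sg,y-.029,.088),pj(.043*sg,y+.029,.088),(0,0,255),1)
    cv2.line(im,pj(0,y-.033,.058),pj(0,y+.033,.058),(255,0,0),1)
    cv2.polylines(im,[np.array([pj(.105+a*.0575,y+b*.036,.03) for a,b in((-1,-1),(1,-1),(1,1),(-1,1))])],True,(0,255,255),1)
cv2.imwrite('pics/crop1.png',im)
E
```

```text
rack [0.49363974 0.10009352] yaw 0.06693849380551
res mm [[3.5, 2.3], [1.8, -0.5], [6.8, -3.3], [2.4, 3.9], [-10.3, 0.0], [-4.9, -1.8], [0.6, -0.6]]
```

View pics/crop1.png

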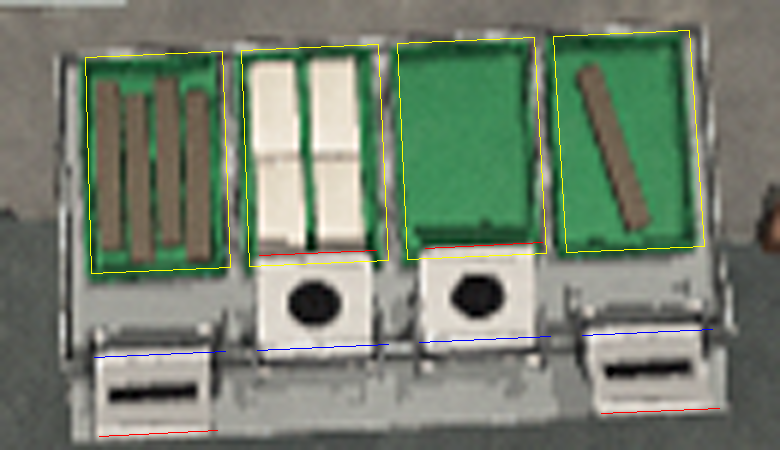

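The crop confirms it. The stones tray's tag at (155,393) lies bar-up and forward, which is wrong. The empty tray's tag at (478,297) lies disc-up and back, also wrong. The blocks tag (314,303) and the last-stone tag (648,369) are right. The model overlay fits to about 3 mm.

- **Stones tag:** pin at about (0.486, 0.223), lip at x = 0.443. Push it +x.
- **Empty tag:** pin at about (0.496, 0.059), lip at x = 0.539. Push it −x.

I'll shut the fingers and set out.

Call:
{"fn": "servo_tool", "kwargs": {"deltas": [[[0.08, -0.2, 0, 0.08], [0.16, -0.4, 0, 0.16], [0.24, -0.6, 0, 0.25], [0.32, -0.8, 0, 0.25], [0.4, -1, 0, 0.25]]], "claw": -1, "force": 20}}

```text
time: 1.55
eef_pos: [0.262, 0.5368, 0.2314]
tcp_rot: [-0.514, 0.485, 0.514, 0.485]
contact_force: [0.1, 0.6, -0.7]
opening: 0.142
```

Call:
{"fn": "servo_tool", "kwargs": {"deltas": [[[0.08, -0.3, 0, 0], [0.16, -0.6, 0, 0], [0.24, -0.8, 0, 0], [0.32, -1, 0, 0], [0.4, -1, 0, 0]]]}}

```text
time: 2.05
eef_pos: [0.3021, 0.4361, 0.2315]
tcp_rot: [0.514, -0.486, -0.514, -0.486]
contact_force: [-0.0, 1.1, -0.6]
opening: 0.0
```

Call:
{"fn": "servo_tool", "kwargs": {"deltas": [[[0.1, -0.3, 0, 0], [0.2, -0.6, 0, 0], [0.3, -0.8, 0, 0], [0.4, -1, 0, 0], [0.4, -1, 0, 0]]]}}

```text
time: 2.55
eef_pos: [0.343, 0.3368, 0.2316]
tcp_rot: [0.514, -0.486, -0.513, -0.486]
contact_force: [-0.5, 0.4, -0.3]
opening: 0.001
```

Call:
{"fn": "servo_tool", "kwargs": {"deltas": [[[0.1, -0.3, 0, 0], [0.2, -0.6, 0, 0], [0.3, -0.8, 0, 0], [0.5, -1, 0, 0], [0.6, -1, 0, 0]]]}}

```text
time: 3.05
eef_pos: [0.4031, 0.2371, 0.2317]
tcp_rot: [0.514, -0.485, -0.514, -0.486]
contact_force: [0.7, 0.2, 0.9]
opening: -0.002
```

Call:
{"fn": "servo_tool", "kwargs": {"deltas": [[[0, -0.15, -0.25, 0], [0, -0.15, -0.5, 0], [0, -0.15, -0.75, 0], [0, -0.15, -0.9, 0], [0, -0.15, -1, 0]]]}}

```text
time: 3.55
eef_pos: [0.4011, 0.2237, 0.1298]
tcp_rot: [-0.514, 0.486, 0.515, 0.485]
contact_force: [0.2, -0.1, 0.4]
opening: -0.003
```

Call:
{"fn": "servo_tool", "kwargs": {"deltas": [[[0, 0, -0.2, 0], [0, 0, -0.35, 0], [0, 0, -0.5, 0], [0, 0, -0.57, 0], [0, 0, -0.57, 0]]]}}

```text
time: 4.05
eef_pos: [0.4013, 0.223, 0.0736]
tcp_rot: [-0.514, 0.486, 0.515, 0.485]
contact_force: [0.0, 0.4, -0.5]
opening: -0.001
```

```bash
cat > look.py <<'E'
from plant import *
import cv2,sys
s=get_state();print(s['time'],s['eef_pos'].round(4) if hasattr(s['eef_pos'],'round') else s['eef_pos'])
n=sys.argv[1]
a=cv2.resize(read_camera('top')[150:250,250:410],None,fx=5,fy=5,interpolation=cv2.INTER_CUBIC)
cv2.imwrite(f'pics/{n}.png',a)
E
python3 look.py pre1
```

```text
4.05 [0.4013 0.223  0.0736]
```

View pics/pre1.png

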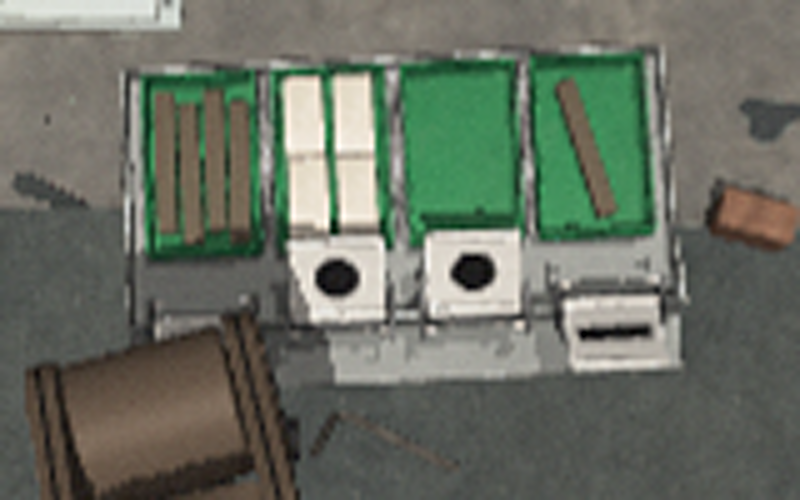

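The arm covers the stones tag at about (200,320), and the fingertips are in front of it. Now a gentle push in +x.

Call:
{"fn": "servo_tool", "kwargs": {"deltas": [[[0.1, 0, 0, 0], [0.2, 0, 0, 0], [0.28, 0, 0, 0], [0.36, 0, 0, 0], [0.44, 0, 0, 0]]]}}

```text
time: 4.6
eef_pos: [0.4468, 0.2225, 0.0745]
tcp_rot: [0.514, -0.485, -0.514, -0.486]
contact_force: [0.2, 1.0, -0.0]
opening: 0.003
```

Call:
{"fn": "servo_tool", "kwargs": {"deltas": [[[0.09, 0, 0, 0], [0.18, 0, 0, 0], [0.27, 0, 0, 0], [0.36, 0, 0, 0], [0.44, 0, 0, 0]]]}}

```text
time: 5.1
eef_pos: [0.4906, 0.2225, 0.0743]
tcp_rot: [0.514, -0.485, -0.514, -0.485]
contact_force: [0.9, 0.4, 0.5]
opening: 0.002
```

Call:
{"fn": "servo_tool", "kwargs": {"deltas": [[[0.05, 0, 0, 0], [0.1, 0, 0, 0], [0.1, 0, 0, 0], [0.1, 0, 0, 0], [0.1, 0, 0, 0]]]}}

```text
time: 5.6
eef_pos: [0.4964, 0.2225, 0.0742]
tcp_rot: [-0.512, 0.488, 0.517, 0.483]
contact_force: [-9.8, -0.1, 8.7]
opening: -0.001
```

A force of about 10 N suggests the tag is already at its stop. I'll back off, rise, and go on to the other tag.

Call:
{"fn": "servo_tool", "kwargs": {"deltas": [[[-0.15, 0, 0, 0], [-0.35, 0, 0, 0], [-0.5, 0, 0.1, 0], [-0.6, 0, 0.4, 0], [-0.6, 0, 0.8, 0]]]}}

```text
time: 6.1
eef_pos: [0.4365, 0.2221, 0.1525]
tcp_rot: [-0.513, 0.487, 0.516, 0.483]
contact_force: [0.4, 0.9, 0.3]
opening: -0.001
```

Call:
{"fn": "servo_tool", "kwargs": {"deltas": [[[0.2, -0.2, 0.3, 0], [0.4, -0.4, 0.3, 0], [0.6, -0.6, 0.3, 0], [0.8, -0.8, 0.3, 0], [1, -1, 0.3, 0]]]}}

```text
time: 6.6
eef_pos: [0.5405, 0.1217, 0.1845]
tcp_rot: [0.514, -0.485, -0.514, -0.485]
contact_force: [0.2, 0.1, -0.8]
opening: 0.003
```

Call:
{"fn": "servo_tool", "kwargs": {"deltas": [[[0.2, -0.2, 0, 0], [0.5, -0.4, 0, 0], [0.8, -0.6, 0, 0], [1, -0.61, 0, 0], [1, -0.61, 0, 0]]]}}

```text
time: 7.1
eef_pos: [0.6417, 0.0604, 0.1841]
tcp_rot: [0.514, -0.486, -0.514, -0.486]
contact_force: [0.3, 0.5, 0.2]
opening: -0.003
```

```bash
python3 look.py mid
```

```text
7.1 [0.6417 0.0604 0.1841]
```

View pics/mid.png

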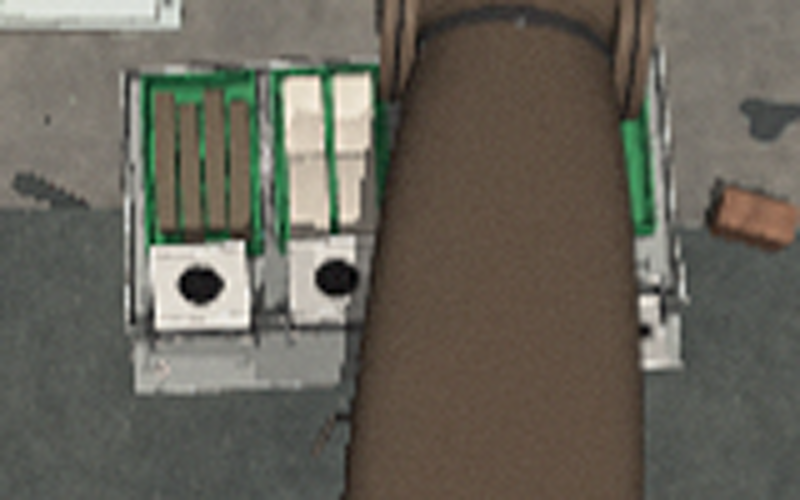

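The stones tag now lies back with its disc up at (200,285). The arm hides the empty-tray tag at about (470,270). I'll descend beyond its lip and push −x.

Call:
{"fn": "servo_tool", "kwargs": {"deltas": [[[-0.1, 0, -0.25, 0], [-0.3, 0, -0.5, 0], [-0.42, 0, -0.7, 0], [-0.42, 0, -0.9, 0], [-0.42, 0, -1, 0]]]}}

```text
time: 7.65
eef_pos: [0.5951, 0.0623, 0.0823]
tcp_rot: [-0.513, 0.486, 0.516, 0.484]
contact_force: [-0.5, -0.4, -0.3]
opening: 0.002
```

Call:
{"fn": "servo_tool", "kwargs": {"deltas": [[[0, 0, -0.1, 0], [-0.1, 0, -0.1, 0], [-0.2, 0, -0.1, 0], [-0.3, 0, -0.1, 0], [-0.4, 0, -0.1, 0]]]}}

```text
time: 8.15
eef_pos: [0.5573, 0.0615, 0.0752]
tcp_rot: [0.515, -0.485, -0.514, -0.486]
contact_force: [1.1, 0.3, 0.1]
opening: -0.003
```

Call:
{"fn": "servo_tool", "kwargs": {"deltas": [[[-0.1, 0, 0, 0], [-0.2, 0, 0, 0], [-0.3, 0, 0, 0], [-0.4, 0, 0, 0], [-0.48, 0, 0, 0]]]}}

```text
time: 8.65
eef_pos: [0.5085, 0.0616, 0.0741]
tcp_rot: [-0.514, 0.486, 0.514, 0.485]
contact_force: [-0.4, 0.1, -0.3]
opening: 0.003
```

Call:
{"fn": "servo_tool", "kwargs": {"deltas": [[[-0.08, 0, 0, 0], [-0.16, 0, 0, 0], [-0.2, 0, 0, 0], [-0.2, 0, 0, 0], [-0.2, 0, 0, 0]]]}}

```text
time: 9.15
eef_pos: [0.49, 0.0615, 0.0745]
tcp_rot: [0.514, -0.485, -0.514, -0.485]
contact_force: [0.2, -0.7, 0.3]
opening: 0.002
```

Back off in +x, rise, and clear the view.

Call:
{"fn": "servo_tool", "kwargs": {"deltas": [[[0.2, 0, 0, 0], [0.4, 0, 0, 0], [0.6, 0, 0.2, 0], [0.7, 0, 0.6, 0], [0.7, 0, 1, 0]]]}}

```text
time: 9.65
eef_pos: [0.5608, 0.0613, 0.1748]
tcp_rot: [-0.514, 0.486, 0.515, 0.485]
contact_force: [-0.1, -0.3, 1.6]
opening: 0.002
```

Call:
{"fn": "servo_tool", "kwargs": {"deltas": [[[0, 0.2, 0.3, 0], [0, 0.4, 0.6, 0], [0, 0.6, 0.6, 0], [0, 0.8, 0.6, 0], [0, 1, 0.6, 0]]]}}

```text
time: 10.15
eef_pos: [0.5602, 0.1623, 0.2349]
tcp_rot: [0.514, -0.485, -0.514, -0.486]
contact_force: [0.4, -0.6, 0.3]
opening: -0.001
```

Call:
{"fn": "servo_tool", "kwargs": {"deltas": [[[-0.1, 0.3, 0, 0], [-0.2, 0.6, 0, 0], [-0.4, 0.8, 0, 0], [-0.5, 1, 0, 0], [-0.5, 1, 0, 0]]]}}

```text
time: 10.65
eef_pos: [0.5087, 0.2636, 0.2343]
tcp_rot: [-0.515, 0.484, 0.515, 0.485]
contact_force: [-0.6, 0.3, -0.3]
opening: -0.002
```

Call:
{"fn": "servo_tool", "kwargs": {"deltas": [[[-0.1, 0.3, 0, 0], [-0.2, 0.6, 0, 0], [-0.4, 0.8, 0, 0], [-0.5, 1, 0, 0], [-0.5, 1, 0, 0]]]}}

```text
time: 11.15
eef_pos: [0.4593, 0.3629, 0.2343]
tcp_rot: [-0.515, 0.485, 0.515, 0.485]
contact_force: [-0.7, 0.6, 0.6]
opening: 0.004
```

Call:
{"fn": "servo_tool", "kwargs": {"deltas": [[[-0.1, 0.3, 0, 0], [-0.2, 0.6, 0, 0], [-0.4, 0.8, 0, 0], [-0.5, 1, 0, 0], [-0.5, 1, 0, 0]]]}}

```text
time: 11.65
eef_pos: [0.4097, 0.4625, 0.2342]
tcp_rot: [0.515, -0.485, -0.515, -0.485]
contact_force: [0.8, 0.8, 0.9]
opening: 0.003
```

```bash
python3 look.py end
```

```text
11.65 [0.4097 0.4625 0.2342]
```

View pics/end.png

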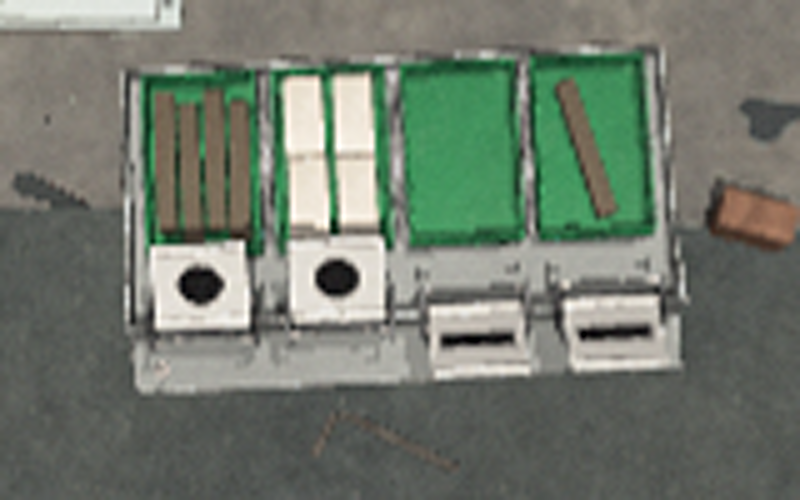

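The discs are up at (200,285) and (338,278), in front of the stones and blocks trays. The bars are up at (478,340) and (615,332), in front of the empty and last-stone trays. The parts, wood block and hex key haven't moved.

```bash
python3 -c "
from plant import *
print(sign_off(), get_state()['time'])"
```

```text
the job is handed in; nothing more can be done
the job is handed in; nothing more can be done
```

I tipped over the two wrong tags and handed the job in; it reports no verdict. The stones tray's tag now lies back with the disc up, and the empty tray's tag lies forward with the bar up. The blocks and last-stone tags were already right, so I left them alone.

- **Final top picture (11.65 s of the 35 s allowed):** all four tags look fully over, in line with their neighbours. The tray parts, wood block and hex key look unmoved, and the arm was well clear.
- **Push force:** the stones tag took about 13 N (under the 25 N limit) for a moment, because I pushed it slightly into its stop. The other tag showed no force above sensor noise.
- **Tag angles:** I judged them from the picture only, since the joint angles can't be read.

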